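# Put the scriber in the tool caddy and hang the caddy up

## Robot

A 6-joint arm with a two-finger parallel gripper is mounted at the origin on the work surface. World frame = base frame: x ahead of the robot, y to its left, z up, the work surface at z = 0. Lengths are in mm, angles in degrees, forces in N, time in s.
With the tool pointing down it reaches from about 350 to 850 mm from the base axis. Payload 8.1 kg.
Tool frame: the origin (TCP) lies midway between the tips of the shut fingers; the grasp point (between the pads) lies 19 mm behind it; z points along the fingers, y is the line along which they close (so a half turn about z gives the same grasp; the last joint's range is limited). The gripper opens to 85 mm and grips with 20 to 120 N. Pads are 22 mm wide; open, the fingers measure 114 mm over their backs; the gripper's body (76 mm by 85 mm) begins 54 mm behind the grasp point. The pads swing forward as they close: fully open they stand 13 mm farther back than shut.
Start: joints at [-80.695, 7.471, 85.268, -0, 87.261, -4.893], TCP at [147.183, -581.672, 231.292] pointing down, gripper open.
Joint ranges: [-169.43, 169.43], [-51.17, 129.36], [1.28, 143.12], [-76.62, 256.62], [0, 156.53], [-152.29, 152.29]. Speed limits (degrees/s): [136.94, 136.94, 159.86, 180, 180, 180].

## Interface

Orientations are given as [roll, pitch, yaw] about the fixed x, y, z axes, in that order (R = Rz(yaw) Ry(pitch) Rx(roll)).
In Python, from bench import sensors, optics, r gives the robot as it stands.
- The arm moves only by the tool apply_moves, never from a script. Its argument "targets" is a list of rows, each a list of 7 numbers: the shift along the tool's x, y, z in mm, then the turn, a rotation vector about the tool's x, y, z in rad, then the closure, from 0 (fully open) to 1 (shut). In form: [[x, y, z, wx, wy, wz, claw], ...]. A call has 1 to 20 rows; each row shifts and turns the commanded pose from where the row before left it, along the tool's axes as they then stand; what a row does not reach is not made up. A row lasts 1/8 s, in which the tool goes at most 62.5 mm and 10.7 degrees, less where a joint would pass 70% of its speed; a pose out of reach is approached as far as the arm can. A call is refused whole if a number of a shift passes 62.5 or a number of a turn 0.188, either way. A call with a gripper value outside its range is refused whole. The fingers move at their own pace and stop on an object; "force" is the grip in N (left out, the last holds). Time passes only in rows, so rows that do not move let the fingers close. It gives the time, the measured TCP pose, the force, the opening and the grip force at its end, in the units of the state.
- sensors.sense(): the state, without advancing time (a new reading comes with each control period).
- optics.snapshot(name): name is "side" or "top"; returns the picture (384x512x3 uint8, red, green, blue); there is no depth.
- optics.get_calibration(name): a dict with "camera_matrix" (3x3 intrinsics, pixels), "pose" (4x4, takes a point from camera to world coordinates). Camera axes: x right, y down, z forward; pixel columns grow to the right and rows downward; lengths in mm; the calibration is good to about 2 mm. A picture is of the moment at which its call begins. get_calibration takes no time and is no camera call.
- r.hand_in(): hands the job in; it is judged then, once.
The state is a dict: "time": time; "joint_pos": joint angles; "qd": joint speeds; "joint_efforts": joint torques, N m; "tool_pos": TCP position; "tcp_rot": TCP orientation; "ft_force": force on the tool from outside, world axes, zero at the start; "wrist_torque": the same for the moment, N m; "finger_gap": finger opening in mm; "grip_force": force on a finger pad.
Only numpy, scipy, OpenCV 4.12 (cv2) and the standard library are available. Lean on these libraries where they do the work, as an engineer would, in place of code of your own. Each camera call takes 0.05 s, during which the arm holds its last target. There are 200 camera calls.

## Task

Put the cutting tools away: take the long scriber out of the wooden block and push it into the empty hole of the tool caddy until its collar rests on the wood, then lift the caddy by its handle and hang it level on the hook stand, with the hook through the raised eye in the middle of the handle. Let go, and leave the mug, the ink jar, the brayer and the lino plate where they are.

Things in the scene. Friction and masses are not known exactly. Their poses are not given: they have to be found in the camera images.
- caddy: Loose open steel tool caddy, 0.42 kg: tray 90 (x) by 170 (y) by 45 mm high, origin at the centre of its underside, z up. Wooden strip along each long side, tops at z = 43 mm: the one at +x holds three stubby gouges (tops at z = 78 mm), the one at -x has an empty hole near its +y end. Its fixed handle stands in the plane x = 0, end posts at y = +-83 mm.
- caddy_grip (a point): Middle of the handle's shoulder bar at the end away from the hole: (0, -55, 115) mm in the caddy, axes as the caddy's. A level bar, 8 mm thick in x and 10 mm high, runs along y from |y| = 24 to 83 mm on both sides of the raised eye. Good to pinch from above, across x.
- caddy_eye (a point): Underside of the middle of the handle's raised eye, where the hook bears: (0, 0, 133) mm in the caddy, axes as the caddy's. The eye is an upward hump of 8 mm round bar between the shoulder bars, 48 mm wide at its foot, 14 mm at its top, which is at z = 141 mm.
- caddy_hole (a point): Centre of the mouth of the caddy's empty hole: at (-28, 50, 43) mm in the caddy, diameter 8 mm, with a small chamfer, 34 mm deep straight down. Axes as the caddy's.
- needle: Scriber standing upright in the wooden block, 30 g: steel shank 6 mm in diameter, tapered at the tip, with a collar 13 mm in diameter whose underside is 30 mm above the tip (it rests on the wood when fully home); round wooden handle, 16 mm in diameter, from z = 75 to 130 mm. Origin at the tip, z up along the handle. The 18 mm stubby gouges are not it.
- needle_tip (a point): Tip of the scriber's shank (the origin of needle).
- stand: Fixed wooden block 80 by 80 by 45 mm, origin at the centre of its underside. The scriber stands in its loose 9 mm hole, collar resting on top, tip 15 mm above the table, at x = -12 mm, y = 0; two stubby gouges (tops at z = 76 mm) are fixed at x = 26, y = +-26 mm.
- hook: Fixed hook stand; origin on the table straight below the seat, the hook points to -x of this frame. Base plate 150 by 130 by 12 mm, centred at x = 115 mm; post 16 mm thick at x = 110 mm, 212 mm high. An 8 mm round arm slopes from the post (centreline 210 mm high) down to the seat at x = 0 (196 mm), then turns up to a tip at x = -28 mm, top at z = 222 mm.
- hook_seat (a point): Top of the hook's arm at the seat, its lowest place, just behind the upturned tip: 200 mm above the table. The caddy's eye should rest here or on the arm up to 40 mm behind. Axes as the hook stand's.
- hook_tip (a point): Top of the hook's upturned tip, 222 mm above the table; the eye must be carried over it from the front (-x) side.
- mug: White ceramic mug, 80 mm in diameter, 90 mm high, origin at the centre of its underside. To be left alone.
- ink: Closed ink jar, 52 mm in diameter, 90 mm high, origin at the centre of its underside. To be left alone.
- brayer: Ink roller (brayer) lying flat, 32 mm high: origin under the middle of its 90 mm rubber roller, which lies along y; its handle extends 140 mm to -x. To be left alone.
- lino: Flat lino plate 100 by 150 by 6 mm, origin at the centre of its underside. To be left alone.
Not all that is in view belongs to the job. Several things have the shape of the caddy; the one meant has the colours described above.

How it is judged (in metres and radians):
On the way, in this order (a step that is already met when the one before it is completed fails the run):
1. the scriber stands fully down in the caddy's empty hole (z of needle_tip in the frame of caddy_hole below -0.025 m and x of needle_tip in the frame of caddy_hole between -0.006 and 0.006 m and y of needle_tip in the frame of caddy_hole between -0.006 and 0.006 m and angle between the z axis of needle and the z axis of caddy, either way round below 0.2 rad), for 0.2 s.
2. the caddy hangs with its eye on the hook (x of caddy_eye in the frame of hook_seat between -0.025 and 0.05 m and y of caddy_eye in the frame of hook_seat between -0.015 and 0.015 m and z of caddy_eye in the frame of hook_seat between -0.01 and 0.02 m and contact force between caddy and hook above 1 N), for 0.2 s.
At the end, for the whole second after the job is handed in: Scriber tip 25 mm or more below the mouth of the hole, within 6 mm of its axis, within 0.2 rad of straight; caddy bearing on the hook, its eye 25 mm before to 50 mm behind the seat, within 15 mm sideways, -10 to +20 mm in height, tilted under 0.25 rad, under 0.05 m/s and 0.5 rad/s (all of step 1 and all of step 2 and angle between caddy's own z axis and vertical below 0.25 rad and linear speed of caddy below 0.05 m/s and angular speed of caddy below 0.5 rad/s); the robot touches nothing.
It fails at once if the mug is moved by more than 40 mm (distance of mug from where it was at the start of the episode above 0.04 m).
It fails at once if the ink jar is moved by more than 40 mm (distance of ink from where it was at the start of the episode above 0.04 m).
It fails at once if the brayer is moved by more than 40 mm (distance of brayer from where it was at the start of the episode above 0.04 m).
It fails at once if the lino plate is moved by more than 40 mm (distance of lino from where it was at the start of the episode above 0.04 m).
It also fails if it takes over 70 s, if anything falls off the work surface, if the arm or the gripper's body presses on something with over 40 N, if the wrist force passes 120 N, or if a joint passes its speed limit or range.

## Working session

There is one attempt and no reset: what is moved stays moved. The work goes in short steps, Python scripts to look and compute and a tool call to move; the robot and the scene stay as the last step left them, time stands still between calls to the robot, and variables do not carry over. Pictures are saved under pics/ and viewed, at most 10 in all, crops included, and the job is handed in when it is done.

Besides the shell and the picture viewer there is one more tool, called after "Emit:" by a JSON object that holds its "method" and its "body", one argument or row to a line. apply_moves: Moves the arm, as the interface text tells. Its arguments: {"type":"object","properties":{"targets":{"type":"array"},"force":{"type":"number"}},"required":["targets"]}

```bash
mkdir -p pics
cat > h.py <<'E'
import numpy as np, cv2
from bench import sensors, optics, r
def shot(c,n):
    im=optics.snapshot(c); cv2.imwrite(f'pics/{n}.png',im[:,:,::-1]); return im
def ray(c,u,v):
    k=optics.get_calibration(c); K=np.array(k['camera_matrix']);P=np.array(k['pose'])
    d=P[:3,:3]@np.linalg.solve(K,[u,v,1.]); return P[:3,3],d/np.linalg.norm(d)
def onz(c,u,v,z):
    o,d=ray(c,u,v); return o+d*(z-o[2])/d[2]
def proj(c,p):
    k=optics.get_calibration(c); K=np.array(k['camera_matrix']);P=np.array(k['pose'])
    q=K@(P[:3,:3].T@(np.array(p,float)-P[:3,3])); return q[:2]/q[2]
def tri(a,b):
    A=0;B=0
    for c,u,v in (a,b):
        o,d=ray(c,u,v);M=np.eye(3)-np.outer(d,d);A=A+M;B=B+M@o
    return np.linalg.solve(A,B)
E
python3 - <<'E'
from h import *
a=shot('top','t0');b=shot('side','s0')
cv2.imwrite('pics/t0b.png',cv2.resize(cv2.imread('pics/t0.png'),(800,600),interpolation=2))
cv2.imwrite('pics/s0b.png',cv2.resize(cv2.imread('pics/s0.png'),(800,600),interpolation=2))
for c in('top','side'):print(optics.get_calibration(c))
print(sensors.sense())
E
```

```text
{'camera_matrix': array([[408.83795479,   0.        , 256.82165903],
       [  0.        , 408.83795479, 193.28448218],
       [  0.        ,   0.        ,   1.        ]]), 'pose': array([[ 3.35344326e-03, -9.87247056e-01,  1.59160314e-01,
         2.66618486e+02],
       [-9.99823218e-01, -3.65471598e-04,  1.87989053e-02,
         2.10096398e+01],
       [-1.85009954e-02, -1.59195219e-01, -9.87073754e-01,
         1.49134114e+03],
       [ 0.00000000e+00,  0.00000000e+00,  0.00000000e+00,
         1.00000000e+00]])}
{'camera_matrix': array([[422.86598127,   0.        , 249.07086564],
       [  0.        , 422.86598127, 189.45876328],
       [  0.        ,   0.        ,   1.        ]]), 'pose': array([[-9.49387891e-01, -1.82782312e-01,  2.55447174e-01,
         2.09727064e+02],
       [-3.14104838e-01,  5.54749390e-01, -7.70448743e-01,
         8.79596196e+02],
       [-8.84761640e-04, -8.11691900e-01, -5.84085162e-01,
         7.84918670e+02],
       [ 0.00000000e+00,  0.00000000e+00,  0.00000000e+00,
         1.00000000e+00]])}
{'time': 0.1, 'joint_pos': array([-8.06941728e+01,  7.51073284e+00,  8.53240944e+01, -4.95116048e-04,
        8.72595120e+01, -4.89425562e+00]), 'qd': array([-0.03401552, -0.11887585, -0.13939563, -0.03124083, -0.02397134,
       -0.06441357]), 'joint_efforts': array([ 2.33072002e-03, -5.70948064e+01, -5.01945841e+01, -1.33955473e-04,
        8.12048733e-03,  9.58182568e-06]), 'tool_pos': array([ 147.11242743, -581.18142322,  230.33970418]), 'tcp_rot': array([-1.79905963e+02, -7.55603303e-03,  1.42001007e+01]), 'ft_force': array([-0.08873657,  0.21346459, -0.31573413]), 'wrist_torque': array([ 0.05478713, -0.01251008, -0.00272162]), 'grip_force': 0.0, 'finger_gap': 85.52582760561019}
```

View pics/t0b.png

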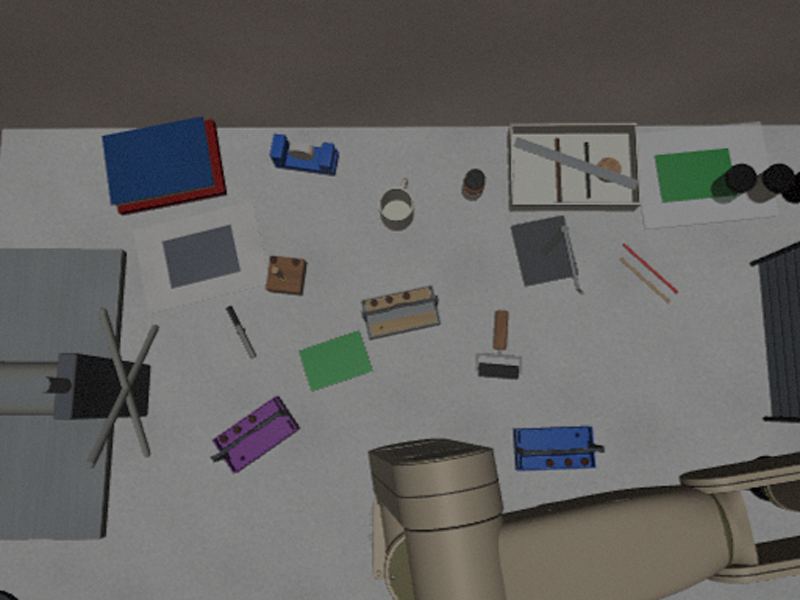

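View pics/s0b.png

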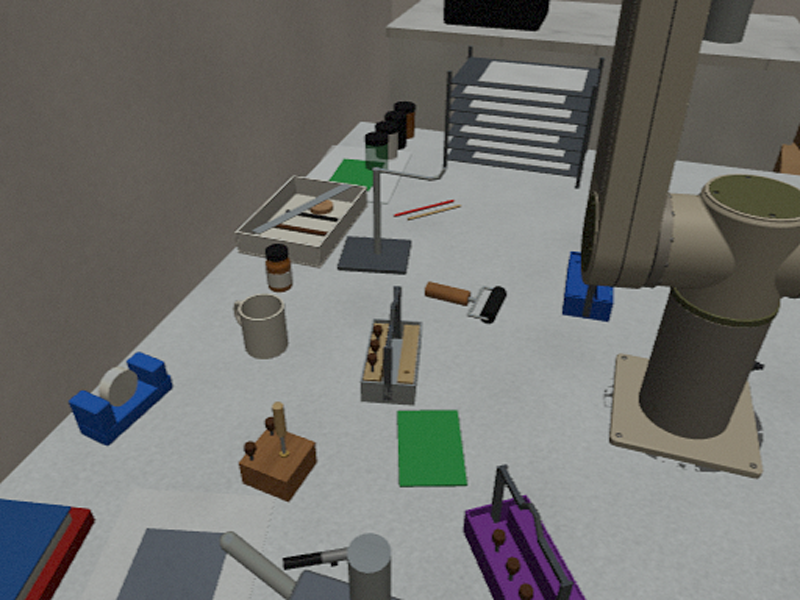

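The three caddy shapes in the top view are wood and steel at (400,312), purple at (255,435) and blue at (557,448). The wood and steel one matches the description, so I'll check it in enlarged crops, along with the hook and block.

Run:
```python
from h import *
t=cv2.imread('pics/t0.png');s=cv2.imread('pics/s0.png')
def crop(im,x,y,w,h,f):
    c=cv2.convertScaleAbs(im[y:y+h,x:x+w],alpha=1.5); return cv2.resize(c,(w*f,h*f),interpolation=cv2.INTER_CUBIC)
# caddy top: x225-289,y178-222 ; block top ; hook top
A=crop(t,222,176,66,50,6);B=crop(t,160,155,66,50,6)
C=crop(t,320,130,66,50,6);D=crop(s,220,175,66,90,6)[:300]
cv2.imwrite('pics/cr1.png',np.vstack([np.hstack([A,B]),np.hstack([C,D])]))
E=crop(s,225,180,60,80,7); F=crop(s,150,250,54,80,7)
cv2.imwrite('pics/cr2.png',np.hstack([E,F]))
```

```text
(no output)
```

View pics/cr1.png

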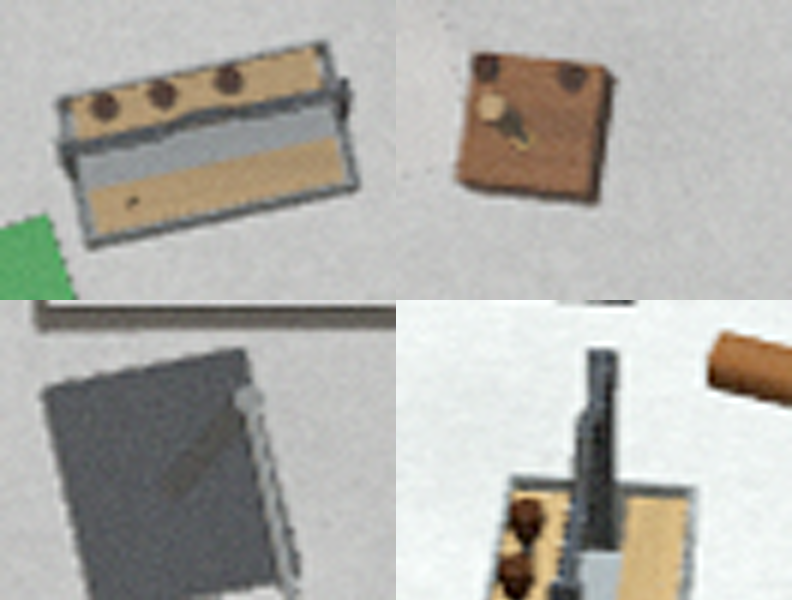

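View pics/cr2.png

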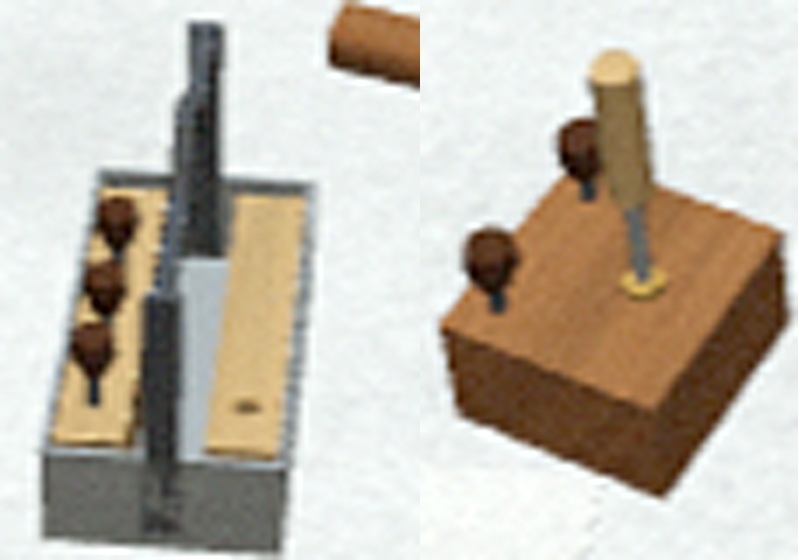

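The crops confirm the choice. The steel caddy with tan wood strips has three gouges on the +x side and its hole at top-view pixel ~(243.5,209) and side-view ~(259.5,237). The scriber's handle top is at ~(175.5,172.5) in the top view and (177.5,259) in the side view. Next I'll triangulate these.

Run:
```python
from h import *
np.set_printoptions(precision=1,suppress=True)
T=lambda x,y,ox,oy,f:((x+.5)/f-.5+ox,(y+.5)/f-.5+oy)
th=T(133,202,222,176,6);sh=T(247,406,225,180,7)
print('hole tri',tri(('top',*th),('side',*sh)),onz('top',*th,43),onz('side',*sh,43))
cs=[onz('top',*T(x,y,222,176,6),45) for x,y in((62,98),(325,45),(356,186),(90,244))]
print('corners',cs)
c=np.mean(cs,0);ey=(cs[0]+cs[3]-cs[1]-cs[2]);ex=cs[0]+cs[1]-cs[2]-cs[3]
print('c',c,'yaw',np.degrees(np.arctan2(-ey[0],ey[1])),np.degrees(np.arctan2(ex[1],ex[0])),np.linalg.norm(ey)/2,np.linalg.norm(ex)/2)
nt=T(95,108,160,155,6);ns=T(194,68,150,250,7);print('needle top',tri(('top',*nt),('side',*ns)),onz('top',*nt,145),onz('side',*ns,145))
nt=T(125,140,160,155,6);ns=T(222,281,150,250,7);print('collar',tri(('top',*nt),('side',*ns)),onz('top',*nt,47),onz('side',*ns,47))
pt=T(250,97,320,130,6);print('post top',tri(('top',*pt),('side',240,108.3)),onz('top',*pt,212))
print('tip',tri(('top',371,185.5),('side',286,106)),onz('top',371,185.5,222),onz('side',286,106,222))
# masks for hook base & caddy handle
t=cv2.imread('pics/t0.png').astype(int);s=cv2.imread('pics/s0.png')
def big(im,x,y,w,h,f):return cv2.resize(cv2.convertScaleAbs(im[y:y+h,x:x+w].astype(np.uint8),alpha=1.6),(w*f,h*f),interpolation=2)
cv2.imwrite('pics/cr3.png',np.hstack([big(t,322,135,56,60,7),big(s,210,100,56*1,60,7)[:, :],]))
a=big(t,322,134,56,60,7);b=big(s,210,100,84,90,4);b=cv2.resize(b,(392,420))
cv2.imwrite('pics/cr3.png',np.hstack([a,b]))
```

```text
hole tri [441.5  94.9  42.8] [442.4  95.1  43. ] [440.5  95.   43. ]
corners [array([504.8, 138. ,  45. ]), array([537. , -19.4,  45. ]), array([451.9, -37.4,  45. ]), array([417.1, 120.2,  45. ])]
c [477.7  50.4  45. ] yaw 12.008895614492749 11.707028078629067 161.05298527246964 88.22791534230188
needle top [554.4 321.8 144.7] [554.4 321.8 145. ] [554.2 322.1 145. ]
collar [554.3 323.7  51.6] [555.7 324.9  47. ] [556.  320.2  47. ]
post top [ 628.3 -290.7  209. ] [ 627.8 -289.9  212. ]
tip [ 489.4 -312.2  228.4] [ 496.2 -313.2  222. ] [ 486.7 -325.2  222. ]
```

View pics/cr3.png

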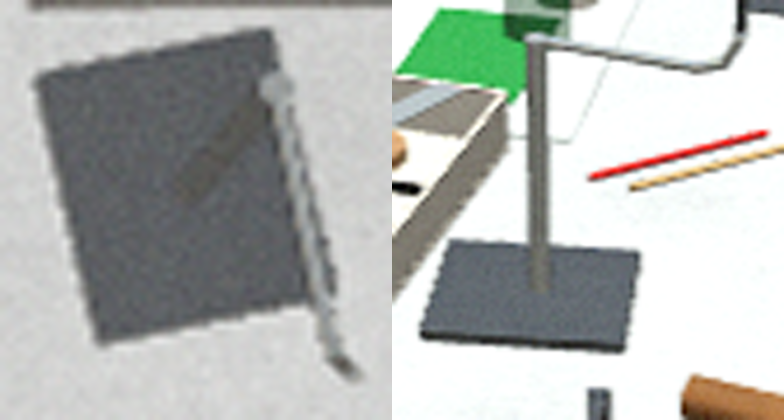

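Run:
```python
from h import *
np.set_printoptions(precision=1,suppress=True)
T=lambda x,y,ox,oy,f:((x+.5)/f-.5+ox,(y+.5)/f-.5+oy)
q=lambda x,y:T(x,y,322,134,7)
TL,TR,BL=[onz('top',*q(*p),12) for p in((38,75),(270,30),(100,345))]
print(TL,TR,BL,np.linalg.norm(TL-TR),np.linalg.norm(TL-BL))
x=TL-BL;y=TL-TR;print('yaw',np.degrees(np.arctan2(x[1],x[0])),np.degrees(np.arctan2(-y[0],y[1])))
print('base centre',(TR+BL)/2)
st=q(335,347);ss=(280.3,113.9);print('seat',tri(('top',*st),('side',*ss)),onz('top',*st,196),onz('side',*ss,196))
tt=q(352,375);print('tip',tri(('top',*tt),('side',286,105.5)),onz('top',*tt,220))
# arm centreline in both views: bright pixels in top
for yaw in(12,13,14,15):
  a=np.radians(yaw);R=np.array([[np.cos(a),-np.sin(a)],[np.sin(a),np.cos(a)]])
  b=((TR+BL)/2)[:2]; o=b-R@[115,0]; o2=np.array([628.3,-290.7])-R@[110,0]
  print(yaw,o,o2,[proj('top',[*(o2+R@[px,0]),z]).round(1) for px,z in((110,212),(0,196),(-28,222))],[proj('side',[*(o2+R@[px,0]),z]).round(1) for px,z in((110,212),(0,196),(-28,222))])
```

```text
[ 690.2 -211.7   12. ] [ 714.7 -335.5   12. ] [ 544.  -240.6   12. ] 126.22718191707858 148.99914987661649
yaw 11.181259003138324 11.20260165814388
base centre [ 629.3 -288.1   12. ]
seat [ 504.9 -315.4  197.3] [ 508.6 -315.3  196. ] [ 502.1 -317.7  196. ]
tip [ 487.  -314.1  229. ] [ 491.3 -316.1  220. ]
12 [ 516.9 -312. ] [ 520.7 -313.6] [array([361.5, 145.6]), array([368.7, 179.4]), array([373. , 186.4])] [array([239.9, 107.4]), array([274.3, 113.6]), array([283.5, 106.5])]
13 [ 517.3 -313.9] [ 521.1 -315.4] [array([361.5, 145.6]), array([369.3, 179.3]), array([373.8, 186.2])] [array([239.9, 107.4]), array([274.3, 113.4]), array([283.5, 106.1])]
14 [ 517.8 -315.9] [ 521.6 -317.3] [array([361.5, 145.6]), array([369.9, 179.2]), array([374.5, 186.1])] [array([239.9, 107.4]), array([274.3, 113.1]), array([283.5, 105.8])]
15 [ 518.3 -317.8] [ 522.  -319.2] [array([361.5, 145.6]), array([370.5, 179. ]), array([375.3, 185.9])] [array([239.9, 107.4]), array([274.4, 112.9]), array([283.5, 105.5])]
```

```bash
cat >> h.py <<'E'
def go(tgt,yaw=None,n=1):
    s=sensors.sense();p=np.array(s['tool_pos']);from scipy.spatial.transform import Rotation as Ro
    R=Ro.from_euler('xyz',s['tcp_rot'],degrees=True)
    W=R if yaw is None else Ro.from_euler('xyz',[180,0,yaw],degrees=True)
    d=R.inv().apply(np.array(tgt)-p); w=(R.inv()*W).as_rotvec()
    print('pos',p.round(1),'rpy',np.round(s['tcp_rot'],2),'F',np.round(s['ft_force'],1),'gap',round(s['finger_gap'],1),'t',s['time'])
    print('shift',d.round(1),'/n',(d/n).round(1),'turn',w.round(3),'shift in new yaw',W.inv().apply(np.array(tgt)-p).round(1), '/n',(W.inv().apply(np.array(tgt)-p)/n).round(1))
E
python3 -c "
from h import *
go([400,-200,231],12,10)"
```

```text
pos [ 147.1 -581.2  230.3] rpy [-1.7991e+02 -1.0000e-02  1.4200e+01] F [-0.1  0.2 -0.3] gap 85.5 t 0.1
shift [ 3.387e+02 -3.075e+02 -1.000e-01] /n [ 33.9 -30.7  -0. ] turn [-0.002 -0.     0.038] shift in new yaw [ 326.6 -320.3   -0.7] /n [ 32.7 -32.   -0.1]
```

Emit:
{"method": "apply_moves", "body": {
  "targets": [
    [0,0,0,-0.002,0,0.038,0],
    [33,-32,0,0,0,0,0],
    [33,-32,0,0,0,0,0],
    [33,-32,0,0,0,0,0],
    [33,-32,0,0,0,0,0],
    [33,-32,0,0,0,0,0],
    [33,-32,0,0,0,0,0],
    [33,-32,0,0,0,0,0],
    [33,-32,0,0,0,0,0],
    [33,-32,0,0,0,0,0],
    [33,-32,0,0,0,0,0],
    [0,0,0,0,0,0,0]
  ],
  "force": 40
}}

```text
time: 1.6
tool_pos: [404.3, -197.5, 230.3]
tcp_rot: [179.9, -0.0, 12.3]
ft_force: [-0.6, 0.2, -0.7]
finger_gap: 85.1
grip_force: 0.0
```

```bash
python3 -c "
from h import *
go([554.4,322,200],12,13)"
```

```text
pos [ 404.3 -197.5  230.3] rpy [179.94  -0.    12.27] F [-0.6  0.2 -0.7] gap 85.1 t 1.6
shift [ 257.1 -475.8   29.8] /n [ 19.8 -36.6   2.3] turn [ 0.001 -0.     0.005] shift in new yaw [ 254.8 -477.    30.3] /n [ 19.6 -36.7   2.3]
```

Emit:
{"method": "apply_moves", "body": {
  "targets": [
    [20,-37,2,0,0,0.005,0],
    [20,-37,2,0,0,0,0],
    [20,-37,2,0,0,0,0],
    [20,-37,2,0,0,0,0],
    [20,-37,2,0,0,0,0],
    [20,-37,2,0,0,0,0],
    [20,-37,2,0,0,0,0],
    [20,-37,2,0,0,0,0],
    [20,-37,2,0,0,0,0],
    [20,-37,2,0,0,0,0],
    [20,-37,2,0,0,0,0],
    [20,-37,2,0,0,0,0],
    [15,-33,4,0,0,0,0],
    [0,0,0,0,0,0,0],
    [0,0,0,0,0,0,0]
  ]
}}

```text
time: 3.48
tool_pos: [555.9, 317.6, 201.1]
tcp_rot: [179.8, 0.1, 11.7]
ft_force: [-0.3, 0.1, 0.4]
finger_gap: 85.4
grip_force: 0.0
```

```bash
python3 -c "
from h import *
go([554.4,322,101],12,6)"
```

```text
pos [555.9 317.6 201.1] rpy [1.7983e+02 6.0000e-02 1.1710e+01] F [-0.3  0.1  0.4] gap 85.4 t 3.475
shift [ -0.5  -4.9 100.1] /n [-0.1 -0.8 16.7] turn [ 0.003  0.001 -0.005] shift in new yaw [ -0.6  -4.6 100.1] /n [-0.1 -0.8 16.7]
```

Emit:
{"method": "apply_moves", "body": {
  "targets": [
    [-0.5,-4.6,0,0.003,0.001,-0.005,0],
    [0,0,25,0,0,0,0],
    [0,0,25,0,0,0,0],
    [0,0,25,0,0,0,0],
    [0,0,25,0,0,0,0],
    [0,0,0,0,0,0,0.6],
    [0,0,0,0,0,0,1],
    [0,0,0,0,0,0,1],
    [0,0,0,0,0,0,1],
    [0,0,0,0,0,0,1],
    [0,0,0,0,0,0,1],
    [0,0,0,0,0,0,1],
    [0,0,0,0,0,0,1]
  ],
  "force": 40
}}

```text
time: 5.1
tool_pos: [555.6, 322.6, 103.2]
tcp_rot: [180.0, -0.2, 12.0]
ft_force: [0.1, -5.1, 4.8]
finger_gap: 15.1
grip_force: 38.8
```

```bash
python3 -c "
from h import *
go([554.4,322,180],12,4)"
```

```text
pos [555.6 322.6 103.2] rpy [179.97  -0.18  12.  ] F [ 0.1 -5.1  4.8] gap 15.1 t 5.1
shift [ -1.1   0.4 -76.8] /n [ -0.3   0.1 -19.2] turn [ 0.    -0.003  0.   ] shift in new yaw [ -1.3   0.4 -76.8] /n [ -0.3   0.1 -19.2]
```

Emit:
{"method": "apply_moves", "body": {
  "targets": [
    [0,0,-10,0,0,0,1],
    [0,0,-20,0,0,0,1],
    [0,0,-30,0,0,0,1],
    [0,0,-40,0,0,0,1],
    [0,0,-40,0,0,0,1],
    [0,0,0,0,0,0,1]
  ]
}}

```text
time: 5.85
tool_pos: [556.3, 325.1, 248.6]
tcp_rot: [-179.7, -0.6, 12.1]
ft_force: [-0.2, 0.8, -0.5]
finger_gap: 14.9
grip_force: 38.9
```

```bash
python3 -c "
from h import *
go([441.5,95,243],12,10)"
```

```text
pos [556.3 325.1 248.6] rpy [-179.75   -0.59   12.06] F [-0.2  0.8 -0.5] gap 14.9 t 5.85
shift [-160.4  201.1    3. ] /n [-16.   20.1   0.3] turn [-0.004 -0.01   0.001] shift in new yaw [-160.1  201.3    5.6] /n [-16.   20.1   0.6]
```

Emit:
{"method": "apply_moves", "body": {
  "targets": [
    [-16,20,0,0,0,0,1],
    [-16,20,0,0,0,0,1],
    [-16,20,0,0,0,0,1],
    [-16,20,0,0,0,0,1],
    [-16,20,0,0,0,0,1],
    [-16,20,0,0,0,0,1],
    [-16,20,0,0,0,0,1],
    [-16,20,0,0,0,0,1],
    [-16,20,0,0,0,0,1],
    [-16,21,3,0,0,0,1],
    [0,0,0,0,0,0,1],
    [0,0,0,0,0,0,1],
    [0,0,0,0,0,0,1],
    [0,0,0,0,0,0,1]
  ]
}}

```text
time: 7.6
tool_pos: [439.8, 93.9, 238.3]
tcp_rot: [-179.9, -0.1, 12.1]
ft_force: [0.2, 0.4, -1.4]
finger_gap: 14.8
grip_force: 39.0
```

Run:
```python
from h import *
go([441.5,95,243],12,1)
t=shot('top','t1');s=shot('side','s1')
def big(im,x,y,w,h,f):return cv2.resize(cv2.convertScaleAbs(im[y:y+h,x:x+w,::-1],alpha=1.5),(w*f,h*f),interpolation=2)
print(proj('side',[441.5,95,160]),proj('side',[441.5,95,43]))
cv2.imwrite('pics/cr4.png',np.hstack([big(s,220,150,80,120,5),big(t,215,165,80,120,5)]))
```

```text
pos [439.8  93.9 238.3] rpy [-1.7993e+02 -5.0000e-02  1.2070e+01] F [ 0.2  0.4 -1.4] gap 14.8 t 7.6
shift [ 1.9 -0.7 -4.7] /n [ 1.9 -0.7 -4.7] turn [-0.001 -0.001  0.001] shift in new yaw [ 1.9 -0.7 -4.7] /n [ 1.9 -0.7 -4.7]
[260.15157289 201.63587817] [259.50122401 237.48373812]
```

View pics/cr4.png

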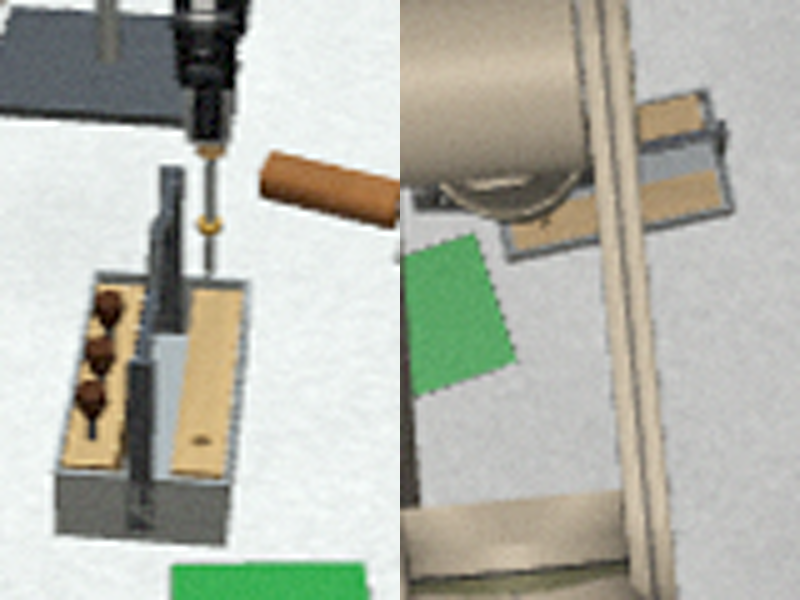

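In the side crop, the scriber hangs straight, with its collar at (208,226), its tip at (209,272) and the hole at (201,440). Next I'll refine the sideways offset from the shank pixels.

Run:
```python
from h import *
s=cv2.imread('pics/s1.png');g=cv2.cvtColor(s,cv2.COLOR_BGR2GRAY).astype(float)
for y in range(181,206):
    row=g[y,257:267]; w=np.clip(np.median(np.r_[g[y,254:258],g[y,265:269]])-row,0,None); w[w<12]=0
    if w.sum()>0: print(y,round((w*np.arange(257,267)).sum()/w.sum(),2),round(w.max()),end=' | ')
print()
for z in(230,200,180,150): print(z,proj('side',[439.8,93.9,z]).round(2))
for z in(230,200,180,150): print(z,proj('side',[441.5,95,z]).round(2))
o=cv2.imread('pics/s0.png');g0=cv2.cvtColor(o,cv2.COLOR_BGR2GRAY).astype(float)[233:242,253:267];print(g0.astype(int))
t=cv2.cvtColor(cv2.imread('pics/t0.png'),cv2.COLOR_BGR2GRAY)[205:214,238:250];print(t)
```

```text
181 261.85 89 | 182 261.73 106 | 183 261.56 86 | 184 261.34 82 | 185 261.66 79 | 186 261.65 78 | 187 261.29 80 | 188 261.31 80 | 189 261.3 80 | 190 261.55 84 | 191 261.58 81 | 192 261.58 82 | 193 261.49 86 | 194 261.38 72 | 195 261.53 77 | 196 261.44 98 | 197 261.6 79 | 198 261.5 88 | 199 261.39 100 | 200 261.39 99 | 201 261.37 98 | 202 261.27 98 | 203 261.42 98 | 204 261.49 60 | 205 259.52 44 | 
230 [261.42 177.69]
200 [261.21 188.14]
180 [261.08 194.9 ]
150 [260.89 204.76]
230 [260.58 177.82]
200 [260.39 188.26]
180 [260.27 195.03]
150 [260.09 204.88]
[[122 122 126 121 123 125 126 127 126 128 129 128 120  97]
 [123 123 122 123 127 124 127 125 125 123 129 131 129 108]
 [122 123 123 125 124 127 128 127 127 127 128 131 119  88]
 [123 123 121 122 128 128 128 127 125 126 129 129 129 102]
 [124 124 120 124 124 112  91  85 101 123 129 119 119 102]
 [124 125 121 127 121 102  70  64  74 110 130 120 117  98]
 [126 124 124 125 127 124 118 120 128 130 130 129 126 106]
 [125 123 122 127 127 128 128 128 128 131 128 122 107  93]
 [124 125 122 124 130 128 129 127 127 127 128 128 119  95]]
[[100 100 100  96  95 102  99 100  98 101 100  98]
 [ 98  99 104 102 103 101 101 100 101  99 102 103]
 [101 101  98 101 103 100  99 104 102 104 101 101]
 [100 105 103 103 105 101  94 102 104 103 102 105]
 [103 103 103 106 101  78  58  95 102  99 100 102]
 [103 104 102 104 102  79  94 103 102 104 103 105]
 [103 102 101 103 105 101 100 103 107 105 108 101]
 [102 107 104 105 105 106 104 103 104 102 103  92]
 [103 106 102 105 105 104  97  96  98  88  89  73]]
```

Emit:
{"method": "apply_moves", "body": {
  "targets": [
    [2.4,-0.6,0,0,0,0,1],
    [0,0,20,0,0,0,1],
    [0,0,20,0,0,0,1],
    [0,0,20,0,0,0,1],
    [0,0,20,0,0,0,1],
    [0,0,12,0,0,0,1],
    [0,0,0,0,0,0,1],
    [0,0,0,0,0,0,1],
    [0,0,0,0,0,0,1]
  ]
}}

```text
time: 8.82
tool_pos: [442.7, 94.6, 147.3]
tcp_rot: [-180.0, -0.2, 12.0]
ft_force: [-0.7, 0.7, -0.9]
finger_gap: 15.0
grip_force: 39.0
```

Run:
```python
from h import *
print('hole',tri(('top',243.6,209.3),('side',259.87,237.64)))
go([442,95,101],12,1)
s=shot('side','s2');g=cv2.cvtColor(s,cv2.COLOR_RGB2GRAY).astype(float)
for y in range(212,242):
    row=g[y,256:268]; w=np.clip(np.median(np.r_[g[y,252:257],g[y,265:269]])-row,0,None); w[w<12]=0
    if w.sum()>0: print(y,round((w*np.arange(256,268)).sum()/w.sum(),2),round(w.max()),end=' | ')
```

```text
hole [441.31757334  95.4240486   43.11411869]
pos [442.7  94.6 147.3] rpy [-1.7995e+02 -1.5000e-01  1.2020e+01] F [-0.7  0.7 -0.9] gap 15.0 t 8.825
shift [-0.7 -0.4 46.3] /n [-0.7 -0.4 46.3] turn [-0.001 -0.003  0.   ] shift in new yaw [-0.6 -0.5 46.3] /n [-0.6 -0.5 46.3]
216 256.0 17 | 217 259.61 61 | 218 259.6 53 | 219 259.6 52 | 220 259.6 54 | 221 259.62 53 | 222 260.58 52 | 223 260.84 42 | 224 259.91 50 | 225 259.96 65 | 226 261.24 60 | 227 260.51 57 | 228 260.8 54 | 229 260.19 53 | 230 260.3 59 | 231 261.43 55 | 232 261.58 41 | 233 265.25 31 | 235 266.31 36 | 236 266.44 22 | 237 260.98 38 | 238 260.66 56 | 239 266.0 20 | 240 265.66 33 | 241 266.0 37 |
```

Run:
```python
from h import *
g=cv2.imread('pics/s2.png',0).astype(float)
for y in range(216,241):
    row=g[y,255:264]; w=np.clip(g[y,252:256].mean()-row,0,None); w[w<10]=0
    if w.sum()>0: print(y,round((w*np.arange(255,264)).sum()/w.sum(),2),round(w.max()),end=' | ')
for z in(110,80,59): print(z,proj('side',[441.3,95.4,z]).round(2),proj('side',[442.7,94.6,z]).round(2))
```

```text
216 255.0 15 | 217 259.6 60 | 218 259.6 52 | 219 259.59 53 | 220 259.62 52 | 221 259.61 53 | 222 259.65 54 | 223 259.7 42 | 224 259.0 48 | 225 259.5 65 | 226 259.64 61 | 227 259.51 58 | 228 259.52 54 | 229 259.39 52 | 230 259.45 60 | 231 259.4 56 | 232 259.43 43 | 233 259.59 16 | 237 259.83 37 | 238 259.92 58 | 110 [259.89 217.64] [259.45 217.33]
80 [259.73 226.75] [259.29 226.45]
59 [259.61 232.96] [259.19 232.65]
```

Emit:
{"method": "apply_moves", "body": {
  "targets": [
    [-1.2,-0.8,0,0,0,0,1],
    [0,0,5,0,0,0,1],
    [0,0,5,0,0,0,1],
    [0,0,4,0,0,0,1],
    [0,0,4,0,0,0,1],
    [0,0,4,0,0,0,1],
    [0,0,0,0,0,0,1]
  ]
}}

```text
time: 9.75
tool_pos: [440.6, 95.0, 124.0]
tcp_rot: [-179.9, -0.0, 12.0]
ft_force: [1.6, -1.2, -1.8]
finger_gap: 14.9
grip_force: 39.2
```

Run:
```python
from h import *
go([441.3,95.4,101],12,1)
```

```text
pos [440.6  95.  124. ] rpy [-1.7995e+02 -4.0000e-02  1.2010e+01] F [ 1.6 -1.2 -1.8] gap 14.9 t 9.75
shift [ 0.8 -0.2 23. ] /n [ 0.8 -0.2 23. ] turn [-0.001 -0.001  0.   ] shift in new yaw [ 0.8 -0.3 23. ] /n [ 0.8 -0.3 23. ]
```

Emit:
{"method": "apply_moves", "body": {
  "targets": [
    [0,0,4,0,0,0,1],
    [0,0,4,0,0,0,1],
    [0,0,4,0,0,0,1],
    [0,0,4,0,0,0,1],
    [0,0,3,0,0,0,1],
    [0,0,0,0,0,0,1],
    [0,0,0,0,0,0,1]
  ]
}}

```text
time: 10.62
tool_pos: [440.3, 95.3, 105.0]
tcp_rot: [-179.9, -0.0, 12.0]
ft_force: [-0.1, 0.2, -1.0]
finger_gap: 15.0
grip_force: 39.1
```

Emit:
{"method": "apply_moves", "body": {
  "targets": [
    [0,0,1.5,0,0,0,1],
    [0,0,1.5,0,0,0,1],
    [0,0,1.5,0,0,0,1],
    [0,0,0,0,0,0,1]
  ]
}}

```text
time: 11.12
tool_pos: [440.8, 95.3, 101.1]
tcp_rot: [-179.9, -0.1, 12.0]
ft_force: [-1.1, -1.2, 3.3]
finger_gap: 15.1
grip_force: 39.4
```

Emit:
{"method": "apply_moves", "body": {
  "targets": [
    [0,0,1,0,0,0,1],
    [0,0,1,0,0,0,1],
    [0,0,0,0,0,0,1]
  ]
}}

```text
time: 11.5
tool_pos: [441.9, 95.3, 100.8]
tcp_rot: [-180.0, -0.2, 12.0]
ft_force: [-3.9, -0.8, 15.7]
finger_gap: 14.9
grip_force: 40.4
```

Emit:
{"method": "apply_moves", "body": {
  "targets": [
    [0,0,-1,0,0,0,0.5],
    [0,0,0,0,0,0,0],
    [0,0,0,0,0,0,0],
    [0,0,0,0,0,0,0],
    [0,0,-15,0,0,0,0],
    [0,0,-30,0,0,0,0],
    [0,0,-30,0,0,0,0],
    [0,0,-30,0,0,0,0],
    [0,0,-30,0,0,-0.18,0],
    [0,0,0,0,0,-0.18,0],
    [0,0,0,0,0,-0.18,0],
    [0,0,0,0,0,-0.18,0],
    [0,0,0,0,0,-0.18,0],
    [0,0,0,0,0,-0.18,0],
    [0,0,0,0,0,-0.18,0],
    [0,0,0,0,0,-0.18,0],
    [0,0,0,0,0,-0.13,0],
    [0,0,0,0,0,0,0],
    [0,0,0,0,0,0,0]
  ]
}}

```text
time: 13.88
tool_pos: [440.7, 95.0, 235.5]
tcp_rot: [179.9, -0.1, 101.8]
ft_force: [-0.1, -0.2, 0.6]
finger_gap: 85.2
grip_force: 0.0
```

Run:
```python
from h import *
np.set_printoptions(precision=1,suppress=True)
a=np.radians(12);R=np.array([[np.cos(a),-np.sin(a)],[np.sin(a),np.cos(a)]])
c=np.array([441.2,95.4])-R@[-28,50]; g=c+R@[0,-55]; print(c,g)
go([*g,240],102,10)
s=shot('side','s3')
def big(im,x,y,w,h,f):return cv2.resize(cv2.convertScaleAbs(im[y:y+h,x:x+w,::-1],alpha=1.5),(w*f,h*f),interpolation=2)
im=big(s,220,150,80,120,5)
cv2.imwrite('pics/cr5.png',im)
for p in([0,-83,120],[0,-24,120],[0,24,120],[0,83,120],[0,0,141],[-28,50,144]):
  w=[*(c+R@p[:2]),p[2]];print(p,proj('side',w),(proj('side',w)-[220,150])*5+2)
```

```text
[479.   52.3] [490.4  -1.5]
pos [440.7  95.  235.5] rpy [179.9  -0.1 101.8] F [-0.1 -0.2  0.6] gap 85.2 t 13.875
shift [-104.6   28.9   -4.6] /n [-10.5   2.9  -0.5] turn [ 0. -0. -0.] shift in new yaw [-104.7   28.6   -4.5] /n [-10.5   2.9  -0.5]
[0, -83, 120] [254.1 183.4] [172.7 169. ]
[0, -24, 120] [251.9 196.1] [161.5 232.7]
[0, 24, 120] [249.9 207.4] [151.6 288.8]
[0, 83, 120] [247.3 222.3] [138.5 363.4]
[0, 0, 141] [250.9 195.1] [156.7 227.6]
[-28, 50, 144] [260.1 206.9] [202.6 286.7]
```

View pics/cr5.png

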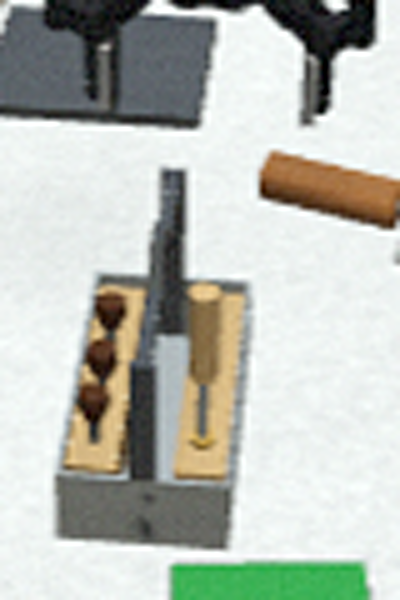

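The scriber is fully home: its collar is on the wood at (202,441). The handle also lies where predicted, with its far post top at (174,170).

Emit:
{"method": "apply_moves", "body": {
  "targets": [
    [-21,6,0,0,0,0,0],
    [-21,6,0,0,0,0,0],
    [-21,6,0,0,0,0,0],
    [-21,6,0,0,0,0,0],
    [-21,5,0,0,0,0,0],
    [0,0,25,0,0,0,0],
    [0,0,25,0,0,0,0],
    [0,0,20,0,0,0,0],
    [0,0,0,0,0,0,0],
    [0,0,0,0,0,0,0]
  ]
}}

```text
time: 15.18
tool_pos: [491.3, -1.7, 165.8]
tcp_rot: [179.9, -0.0, 101.9]
ft_force: [-0.4, 0.2, 0.1]
finger_gap: 85.1
grip_force: 0.0
```

Run:
```python
from h import *
go([490.4,-1.5,96],102,1)
```

```text
pos [491.3  -1.7 165.8] rpy [ 1.7989e+02 -4.0000e-02  1.0193e+02] F [-0.4  0.2  0.1] gap 85.1 t 15.175
shift [ 0.3 -0.9 69.8] /n [ 0.3 -0.9 69.8] turn [ 0.002 -0.001 -0.001] shift in new yaw [ 0.3 -0.8 69.8] /n [ 0.3 -0.8 69.8]
```

Emit:
{"method": "apply_moves", "body": {
  "targets": [
    [0,-0.8,20,0,0,0,0],
    [0,0,20,0,0,0,0],
    [0,0,20,0,0,0,0],
    [0,0,10,0,0,0,0],
    [0,0,0,0,0,0,0.5],
    [0,0,0,0,0,0,0.8],
    [0,0,0,0,0,0,1],
    [0,0,0,0,0,0,1],
    [0,0,0,0,0,0,1],
    [0,0,0,0,0,0,1],
    [0,0,0,0,0,0,1]
  ],
  "force": 100
}}

```text
time: 16.55
tool_pos: [490.5, -1.7, 95.5]
tcp_rot: [179.9, -0.0, 102.0]
ft_force: [-0.8, 0.6, 5.6]
finger_gap: 6.0
grip_force: 98.1
```

Emit:
{"method": "apply_moves", "body": {
  "targets": [
    [0,0,-5,0,0,0,1],
    [0,0,-15,0,0,0,1],
    [0,0,-25,0,0,0,1],
    [0,0,-25,0,0,0,1],
    [0,0,-25,0,0,0,1],
    [0,0,-25,0,0,0,1],
    [0,0,0,0,0,0,1],
    [0,0,0,0,0,0,1]
  ]
}}

```text
time: 17.55
tool_pos: [489.5, -1.8, 213.8]
tcp_rot: [-180.0, -0.1, 102.0]
ft_force: [-1.0, -0.6, -5.8]
finger_gap: 5.9
grip_force: 97.8
```

Run:
```python
from h import *
np.set_printoptions(precision=1,suppress=True)
a=np.radians(11.2);R=np.array([[np.cos(a),-np.sin(a)],[np.sin(a),np.cos(a)]]);o=np.array([517,-311.5])
for x in(-75,12): e=o+R@[x,0]; print(x,'eye',e,'grip',e+R@[0,-55])
e=o+R@[-75,0]+R@[0,-55]; go([*e,215],101.2,10)
s=shot('side','s4')
print(proj('side',[490,0,220]))
im=s[110:270,180:310,::-1];im=cv2.resize(cv2.convertScaleAbs(im,alpha=1.5),None,fx=3.6,fy=3.6,interpolation=2);cv2.imwrite('pics/cr6.png',im)
```

```text
-75 eye [ 443.4 -326.1] grip [ 454.1 -380. ]
12 eye [ 528.8 -309.2] grip [ 539.5 -363.1]
pos [489.5  -1.8 213.8] rpy [-180.    -0.1  102. ] F [-1.  -0.6 -5.8] gap 5.9 t 17.55
shift [-362.6 -113.    -1.6] /n [-36.3 -11.3  -0.2] turn [-0. -0.  0.] shift in new yaw [-364.1 -108.1   -1.2] /n [-36.4 -10.8  -0.1]
[253.3 157.9]
```

View pics/cr6.png

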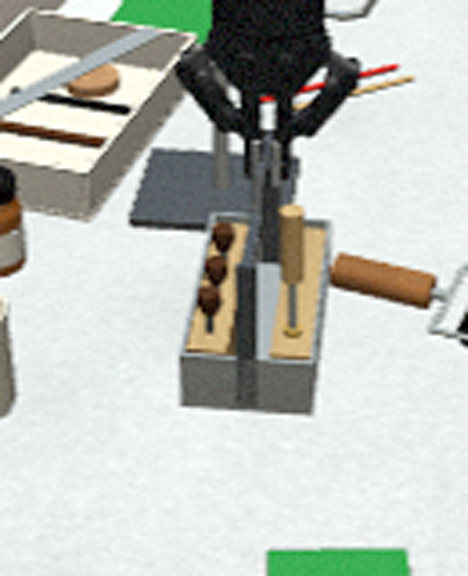

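The caddy is off the table and level. A gouge may pass under the arm during insertion, so I'll check the gouge positions and fit the arm line in the first top picture.

Run:
```python
from h import *
np.set_printoptions(precision=1,suppress=True)
a=np.radians(12);R=np.array([[np.cos(a),-np.sin(a)],[np.sin(a),np.cos(a)]]);c=np.array([479,52.3])
for x,y in((105,105),(163,95),(229,80)):
    print('gouge',R.T@(onz('top',(x+.5)/6-.5+222,(y+.5)/6-.5+176,76)[:2]-c))
g=cv2.imread('pics/t0.png',0).astype(float)
P=[]
for v in range(150,189):
    x0=int(361.5+(v-146)*.235)-5; row=g[v,x0:x0+13]
    print(v,x0,row.astype(int))
```

```text
gouge [28.2 53.2]
gouge [27.  18.8]
gouge [ 27.7 -20.8]
150 357 [ 55  54  54  43  89  97  86 120 130 126 126 124 127]
151 357 [ 53  56  53  48  86  99  86 113 125 129 128 128 125]
152 357 [ 55  53  55  55  70  92  95  97 121 129 130 128 128]
153 358 [ 56  58  51  57  90 106  94 117 130 126 126 126 126]
154 358 [ 53  59  58  47  90 100  81 116 130 126 123 128 126]
155 358 [ 62  57  58  47  89  98  76 108 126 127 125 129 126]
156 358 [ 59  61  60  57  82  98  88  95 118 129 130 128 130]
157 359 [ 61  60  58  67  91 108  96 117 127 129 126 125 129]
158 359 [ 59  58  59  54  90 104  80 118 130 126 128 129 127]
159 359 [ 59  57  58  48  89 101  70 114 134 129 125 128 128]
160 359 [ 58  58  58  57  88  97  83  98 124 131 124 123 126]
161 360 [ 59  61  57  78  94  95  85 119 129 128 127 130 128]
162 360 [ 57  58  60  62  93 106  85 117 128 127 129 126 127]
163 360 [ 54  64  56  50  92 104  73 112 128 130 126 131 130]
164 360 [ 58  55  56  47  88 100  68  91 123 131 130 131 131]
165 360 [ 61  60  59  55  86 100  82  84 119 130 131 131 133]
166 361 [ 61  60  55  77  95  95  80 117 128 127 131
[... 673 characters left out ...]
5 129 131 132 131]
178 364 [138 136 107  95  97  91 122 130 130 132 131 130 131]
179 364 [132 133 137 108  91 110 124 134 131 131 130 132 130]
180 364 [132 135 136 108  94 108 126 130 132 130 132 131 135]
181 364 [130 133 136 107  93 101 120 132 131 131 132 136 132]
182 364 [132 135 136 106  92  92  99 127 137 134 132 134 131]
183 365 [134 134 135 106  91 103 130 137 130 134 133 131 130]
184 365 [135 131 135 110  92  86 119 136 133 132 134 129 128]
185 365 [135 133 134 107  72  62  71 119 133 133 134 129 129]
186 365 [132 132 131 138 107  64  61  85 119 135 132 131 128]
187 366 [134 133 131 139 108  83  92 105 126 133 131 130 133]
188 366 [134 131 132 130 136 116 108 117 126 131 130 130 129]
```

Run:
```python
from h import *
np.set_printoptions(precision=1,suppress=True)
A=onz('top',362.0,150,209);M=onz('top',364.9,163,203);B=onz('top',368.1,180,196);T=onz('top',371.3,186.5,220)
print(A,M,B,T)
d=(A-B)[:2];print('yaw',np.degrees(np.arctan2(d[1],d[0])))
a=np.radians(11.2);R=np.array([[np.cos(a),-np.sin(a)],[np.sin(a),np.cos(a)]]);o=np.array([517,-311.5])
for p in(A,M,B,T):print(R.T@(p[:2]-o))
for x in(-85,12): e=o+R@[x,0]; print(x,'grip',e+R@[0,-55])
g=o+R@[-85,-55]; go([*g,196.5],101.2,10)
```

```text
[ 614.6 -292.5  209. ] [ 573.1 -301.7  203. ] [ 518.8 -311.5  196. ] [ 493.3 -314.5  220. ]
yaw 11.198621855332519
[99.4 -0.3]
[57.  -1.2]
[ 1.8 -0.3]
[-23.8   1.7]
-85 grip [ 444.3 -382. ]
12 grip [ 539.5 -363.1]
pos [489.1  -1.8 213.3] rpy [-179.9   -0.1  102. ] F [-0.1 -0.5 -5.7] gap 5.8 t 17.6
shift [-362.6 -122.7   16.4] /n [-36.3 -12.3   1.6] turn [-0. -0.  0.] shift in new yaw [-364.2 -117.8   16.8] /n [-36.4 -11.8   1.7]
```

Emit:
{"method": "apply_moves", "body": {
  "targets": [
    [-10,-3,0,0,0,0.013,1],
    [-20,-6,0,0,0,0,1],
    [-28,-9,1,0,0,0,1],
    [-28,-9,1,0,0,0,1],
    [-28,-9,1,0,0,0,1],
    [-28,-9,1,0,0,0,1],
    [-28,-9,1,0,0,0,1],
    [-28,-9,1,0,0,0,1],
    [-28,-9,1,0,0,0,1],
    [-28,-9,2,0,0,0,1],
    [-28,-9,2,0,0,0,1],
    [-28,-9,2,0,0,0,1],
    [-26,-9,2,0,0,0,1],
    [-18,-7,2,0,0,0,1],
    [-10,-3,0,0,0,0,1],
    [0,0,0,0,0,0,1],
    [0,0,0,0,0,0,1],
    [0,0,0,0,0,0,1]
  ]
}}

```text
time: 19.85
tool_pos: [445.6, -381.1, 197.5]
tcp_rot: [179.9, -0.1, 101.3]
ft_force: [-0.2, 0.9, -4.7]
finger_gap: 5.9
grip_force: 97.8
```

Run:
```python
from h import *
go([444.3,-382,196.5],101.2,10)
s=shot('side','s5');t=shot('top','t5')
f=lambda im,x,y,w,h,k:cv2.resize(cv2.convertScaleAbs(im[y:y+h,x:x+w,::-1],alpha=1.5),(w*k,h*k),interpolation=2)
cv2.imwrite('pics/cr7.png',np.hstack([f(s,220,70,100,120,4),f(t,310,120,100,120,4)]))
```

```text
pos [ 445.6 -381.1  197.5] rpy [ 1.7993e+02 -6.0000e-02  1.0129e+02] F [-0.2  0.9 -4.7] gap 5.9 t 19.85
shift [-0.6 -1.5  1. ] /n [-0.1 -0.1  0.1] turn [ 0.001 -0.001  0.002] shift in new yaw [-0.6 -1.5  1. ] /n [-0.1 -0.1  0.1]
```

View pics/cr7.png

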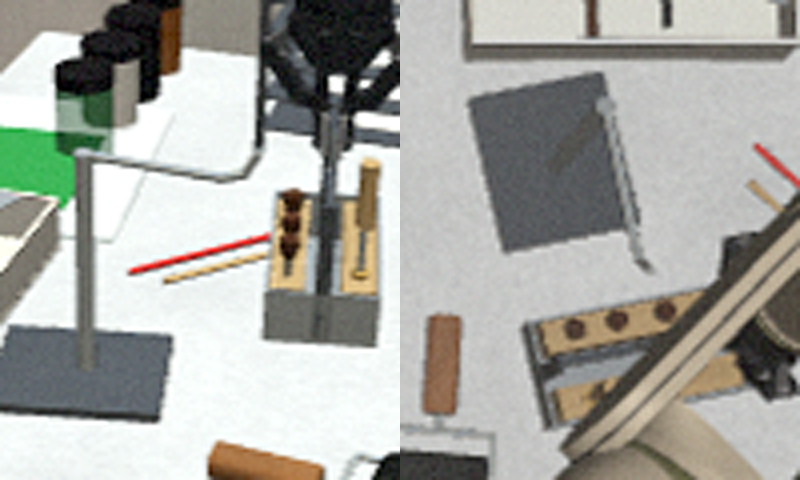

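Run:
```python
from h import *
np.set_printoptions(precision=1,suppress=True)
a=np.radians(11.2);R=np.array([[np.cos(a),-np.sin(a)],[np.sin(a),np.cos(a)]]);o=np.array([517,-311.5])
for p,q in (((175,328),(291,245)),((217,319),(291,222)),((267,310),(292,198))):
    P=((p[0]+.5)/4-.5+310,(p[1]+.5)/4-.5+120);Q=((q[0]+.5)/4-.5+220,(q[1]+.5)/4-.5+70)
    x=onz('top',*P,177);w=tri(('top',*P),('side',*Q));print(R.T@(x[:2]-o),R.T@(w[:2]-o),w[2])
```

```text
[-55.6  57.2] [-56.5  55.5] 169.4089498623021
[-55.   22.4] [-55.5  21. ] 171.41255311904285
[-55.6 -18.8] [-55.3 -20.3] 171.79506636327523
```

Emit:
{"method": "apply_moves", "body": {
  "targets": [
    [-1,6,0,0,0,0,1],
    [0,10,0,0,0,0,1],
    [0,12,0,0,0,0,1],
    [0,12,0,0,0,0,1],
    [0,12,0,0,0,0,1],
    [0,12,0,0,0,0,1],
    [0,12,0,0,0,0,1],
    [0,10,0,0,0,0,1],
    [0,6,0,0,0,0,1],
    [0,3,0,0,0,0,1],
    [0,0,0,0,0,0,1],
    [0,0,0,0,0,0,1]
  ]
}}

```text
time: 21.45
tool_pos: [538.4, -364.5, 197.4]
tcp_rot: [179.9, -0.1, 101.2]
ft_force: [0.3, -0.4, -4.5]
finger_gap: 6.1
grip_force: 97.9
```

Run:
```python
from h import *
go([539.5,-363.1,163],101.2,10)
s=shot('side','s6')
f=lambda im,x,y,w,h,k:cv2.resize(cv2.convertScaleAbs(im[y:y+h,x:x+w,::-1],alpha=1.5),(w*k,h*k),interpolation=2)
cv2.imwrite('pics/cr8.png',f(s,220,70,90,90,6))
```

```text
pos [ 538.4 -364.5  197.4] rpy [ 1.7995e+02 -6.0000e-02  1.0121e+02] F [ 0.3 -0.4 -4.5] gap 6.1 t 21.45
shift [ 1.1  1.3 34.4] /n [0.1 0.1 3.4] turn [ 0.001 -0.001  0.   ] shift in new yaw [ 1.1  1.4 34.4] /n [0.1 0.1 3.4]
```

View pics/cr8.png

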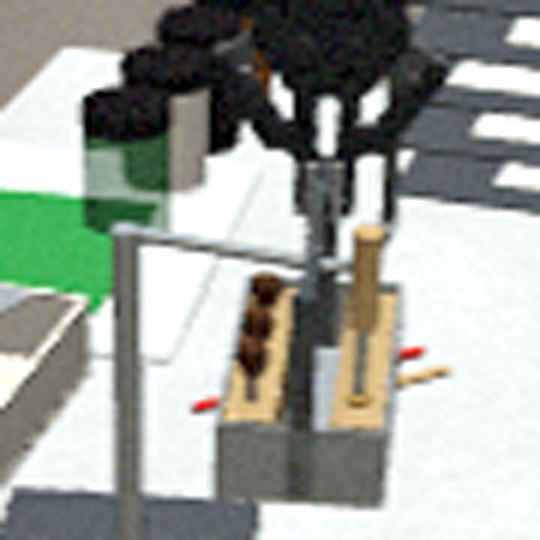

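The arm passes the handle plane at (315,265) with the seat at ~(345,265) in front, so the hook is through the eye and I can lower.

Emit:
{"method": "apply_moves", "body": {
  "targets": [
    [0,0,5,0,0,0,1],
    [0,0,6,0,0,0,1],
    [0,0,6,0,0,0,1],
    [0,0,5,0,0,0,1],
    [0,0,4,0,0,0,1],
    [0,0,2,0,0,0,1],
    [0,0,0,0,0,0,1],
    [0,0,0,0,0,0,1]
  ]
}}

```text
time: 22.5
tool_pos: [538.8, -364.4, 169.7]
tcp_rot: [179.9, -0.0, 101.2]
ft_force: [-1.0, -0.0, -4.3]
finger_gap: 6.0
grip_force: 97.9
```

Emit:
{"method": "apply_moves", "body": {
  "targets": [
    [0,0,2,0,0,0,1],
    [0,0,2,0,0,0,1],
    [0,0,0,0,0,0,1]
  ]
}}

```text
time: 22.88
tool_pos: [538.5, -364.1, 165.0]
tcp_rot: [180.0, -0.1, 101.2]
ft_force: [-0.2, -0.9, -5.5]
finger_gap: 6.4
grip_force: 97.8
```

Emit:
{"method": "apply_moves", "body": {
  "targets": [
    [0,0,1,0,0,0,1],
    [0,0,1,0,0,0,1],
    [0,0,0,0,0,0,1]
  ]
}}

```text
time: 23.25
tool_pos: [538.8, -364.3, 163.8]
tcp_rot: [179.9, -0.0, 101.2]
ft_force: [-1.0, 2.2, -2.8]
finger_gap: 5.9
grip_force: 98.2
```

Emit:
{"method": "apply_moves", "body": {
  "targets": [
    [0,0,1,0,0,0,1],
    [0,0,1,0,0,0,1],
    [0,0,0,0,0,0,1]
  ]
}}

```text
time: 23.62
tool_pos: [539.0, -364.1, 162.4]
tcp_rot: [179.9, -0.0, 101.2]
ft_force: [-2.3, 4.1, 6.0]
finger_gap: 5.7
grip_force: 99.2
```

Emit:
{"method": "apply_moves", "body": {
  "targets": [
    [0,0,-0.6,0,0,0,1],
    [0,0,0,0,0,0,1],
    [0,0,0,0,0,0,0.85],
    [0,0,0,0,0,0,0.7],
    [0,0,0,0,0,0,0.5],
    [0,0,0,0,0,0,0.25],
    [0,0,0,0,0,0,0],
    [0,0,0,0,0,0,0],
    [0,0,0,0,0,0,0]
  ],
  "force": 20
}}

```text
time: 24.75
tool_pos: [538.7, -364.3, 162.0]
tcp_rot: [179.9, -0.1, 101.2]
ft_force: [-0.2, -0.1, -0.2]
finger_gap: 85.5
grip_force: 0.0
```

Emit:
{"method": "apply_moves", "body": {
  "targets": [
    [0,0,-5,0,0,0,0],
    [0,0,-10,0,0,0,0],
    [0,0,-20,0,0,0,0],
    [0,0,-25,0,0,0,0],
    [0,0,-25,0,0,0,0],
    [0,0,-25,0,0,0,0],
    [0,0,0,0,0,0,0]
  ]
}}

```text
time: 25.62
tool_pos: [539.9, -365.5, 276.8]
tcp_rot: [179.7, 0.2, 101.2]
ft_force: [-0.4, 0.4, 0.7]
finger_gap: 85.4
grip_force: 0.0
```

Run:
```python
from h import *
np.set_printoptions(precision=1,suppress=True)
go([450,-420,300],101.2,10)
s=shot('side','s7')
# tray end-face corners and gouges in caddy frame projected, vs image colours
a=np.radians(11.2);R=np.array([[np.cos(a),-np.sin(a)],[np.sin(a),np.cos(a)]]);o=np.array([517,-311.5])+R@[8,0]
h=cv2.cvtColor(s,cv2.COLOR_RGB2HSV)
m=cv2.inRange(h,(12,60,90),(30,200,255)); m[:, :230]=0;m[:,300:]=0;m[:90]=0;m[170:]=0
n,l,st,c=cv2.connectedComponentsWithStats(m)
for i in range(1,n):
    if st[i,4]>30: 
        r_=cv2.minAreaRect(np.argwhere(l==i)[:,::-1].astype(np.float32));print('wood',st[i],c[i],r_)
for p in([-45,85,45],[45,85,45],[-45,85,0],[45,85,0],[-28,50,143],[0,83,120],[28,0,43],[-28,0,43]):
    print(p,proj('side',[*(o+R@p[:2]),p[2]+68]))
print(onz('side',255,140,0))
```

```text
pos [ 539.9 -365.5  276.8] rpy [179.7   0.2 101.2] F [-0.4  0.4  0.7] gap 85.4 t 25.625
shift [-36.1 -98.7 -23.6] /n [-3.6 -9.9 -2.4] turn [0. 0. 0.] shift in new yaw [-36.  -98.8 -23.2] /n [-3.6 -9.9 -2.3]
wood [256 126  13  24 113] [263.  139.8] ((262.7059326171875, 137.17648315429688), (8.246211051940918, 24.25356101989746), 14.03624439239502)
wood [274 127  12  24 154] [279.4 139.9] ((279.24322509765625, 138.54054260253906), (8.219949722290039, 24.331050872802734), 9.462322235107422)
[-45, 85, 45] [284.1 151. ]
[45, 85, 45] [255.4 149.2]
[-45, 85, 0] [283.5 163.3]
[45, 85, 0] [255.3 161.5]
[-28, 50, 143] [280.8 117.1]
[0, 83, 120] [270.5 128.3]
[28, 0, 43] [263.4 137.1]
[-28, 0, 43] [280.4 138.1]
[ 632.6 -467.9    0. ]
```

Emit:
{"method": "apply_moves", "body": {
  "targets": [
    [0,0,-25,0,0,0,0],
    [0,0,-25,0,0,0,0],
    [0,0,0,0,0,0,0],
    [0,0,0,0,0,0,0],
    [0,0,0,0,0,0,0],
    [0,0,0,0,0,0,0],
    [0,0,0,0,0,0,0],
    [0,0,0,0,0,0,0],
    [0,0,0,0,0,0,0],
    [0,0,0,0,0,0,0],
    [0,0,0,0,0,0,0],
    [0,0,0,0,0,0,0],
    [0,0,0,0,0,0,0],
    [0,0,0,0,0,0,0],
    [0,0,0,0,0,0,0],
    [0,0,0,0,0,0,0],
    [0,0,0,0,0,0,0],
    [0,0,0,0,0,0,0],
    [0,0,0,0,0,0,0],
    [0,0,0,0,0,0,0]
  ]
}}

```text
time: 28.18
tool_pos: [538.5, -364.5, 322.0]
tcp_rot: [179.9, -0.1, 101.2]
ft_force: [0.1, 0.3, -0.8]
finger_gap: 85.4
grip_force: 0.0
```

Run:
```python
from h import *
np.set_printoptions(precision=1,suppress=True)
for k in(8,9):
    s=shot('side',f's{k}');h=cv2.cvtColor(s,cv2.COLOR_RGB2HSV)
    m=cv2.inRange(h,(12,60,90),(30,200,255)); m[:, :230]=0;m[:,300:]=0;m[:90]=0;m[170:]=0
    n,l,st,c=cv2.connectedComponentsWithStats(m)
    print([(st[i].tolist(),c[i]) for i in range(1,n) if st[i,4]>30])
g=cv2.cvtColor(s,cv2.COLOR_RGB2GRAY)
for c in(260,264,276,280): print(c,g[146:170,c])
a=np.radians(11.2);R=np.array([[np.cos(a),-np.sin(a)],[np.sin(a),np.cos(a)]]);o=np.array([517,-311.5])+R@[8,0]
for p in([35,85,45],[35,85,0],[-35,85,45],[-35,85,0],[-28,-80,43],[-28,80,43]): print(p,proj('side',[*(o+R@p[:2]),p[2]+68]))
go([540,-365,327])
```

```text
[([256, 126, 13, 24, 119], array([263. , 140.1])), ([274, 127, 11, 24, 152], array([279.6, 140.1]))]
[([256, 126, 14, 24, 120], array([263. , 139.9])), ([274, 126, 11, 25, 157], array([279.5, 139.8]))]
260 [122 129 126  95  80  65  66  70  70  68  68  65  68  66  68  70  68  65
  69  63  61  72  58  79]
264 [122 114 112  93 100  67  70  71  68  67  65  71  65  67  65  67 126 173
 167 164 164 167 164 167]
276 [117 129 128 129  92 109  65  67  71  69  71  71  69  66  70  65  66 124
 167 166 166 170 166 164]
280 [102 134 130 134 119 105  61  66  70  71  68  69  66  65  69  68  68  96
 173 164 163 164 164 163]
[35, 85, 45] [258.6 149.4]
[35, 85, 0] [258.4 161.7]
[-35, 85, 45] [280.9 150.8]
[-35, 85, 0] [280.3 163.1]
[-28, -80, 43] [281.9 126.9]
[-28, 80, 43] [278.8 150.4]
pos [ 538.5 -364.5  322. ] rpy [179.9  -0.1 101.2] F [ 0.5  0.2 -1.1] gap 85.6 t 28.275
shift [-0.8  1.3 -5. ] /n [-0.8  1.3 -5. ] turn [0. 0. 0.] shift in new yaw [-0.8  1.3 -5. ] /n [-0.8  1.3 -5. ]
```

The caddy hangs still, and its strip and end-face edges lie within about 1 px of the level prediction. The arm is clear, so I'm handing in.

```bash
python3 -c "
from h import *
print(r.hand_in())"
```

```text
the job is handed in; nothing more can be done
None
```

The job is handed in at about 28 s of the 70 s; the hand-in returned no verdict. By my own measurements, the scriber was pushed in until its collar rested on the wood, the caddy hung level and still on the hook, the arm was clear, and I kept it away from the mug, ink jar, brayer and lino plate.

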